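Stack a hydride test cell's hub and end cap on the centring jig

ROBOT

A 6-joint arm with a two-finger parallel gripper is mounted at the origin on the work surface. World frame = base frame: x ahead of the robot, y to its left, z up, the work surface at z = 0. Lengths are in mm, angles in rad, forces in N, time in s.
With the tool pointing down it reaches from about 250 to 850 mm from the base axis. Payload 12.5 kg.
Tool frame: the origin (TCP) lies at the very end of the fingers, on their centre line; the grasp point (between the pads) lies 19 mm behind it; z points along the fingers, y is the line along which they close (so a half turn about z gives the same grasp; the last joint's range is limited). The gripper opens to 93 mm and grips with 3 to 60 N. Pads are 15 mm wide; open, the fingers measure 128 mm over their backs; the gripper's body (75 mm by 188 mm) begins 65 mm behind the grasp point.
Start: joints at [-0.085, 0.351, 1.652, -0, 1.139, -0.085], TCP at [549.986, 0.027, 192.633] pointing down, gripper open.
Joint ranges: [-2.75, 2.75], [-0.79, 2.1], [0.01, 2.65], [-1.57, 4.71], [0.07, 3.14], [-2.87, 2.87]. Speed limits (rad/s): [2.22, 2.22, 2.79, 3.14, 3.14, 3.14].

INTERFACE

Orientations are given as a unit quaternion [w, x, y, z].
In Python, from cell import manip gives the robot as it stands.
- The arm moves only by the shell command python3 -m creep 'ROWS' [FORCE]. ROWS is JSON, a list of rows, each a list of 5 numbers: the finger opening in mm, from 0 to 93, then the shift along the tool's x, y, z scaled (see below), then the turn about the tool's z scaled (see below). In form: [[jaw, x, y, z, turn], ...]. A call has 1 to 20 rows; each row is the pose to reach, as a shift and turn from the pose commanded when the call began, along the tool's axes at that moment; what a row does not reach only later rows make up. The controller multiplies each number of a shift by 0.15 m and each number of a turn by 90 degrees. A row lasts 1/8 s, in which the tool goes at most 62.5 mm and 10.7 degrees, less where a joint would pass 70% of its speed; a pose out of reach is approached as far as the arm can. A call with a number of a shift or a turn outside -1 to 1 is refused whole. A call with a gripper value outside its range is refused whole. The fingers move at their own pace and stop on an object; FORCE is the grip in N (left out, the last holds). Time passes only in rows, so rows that repeat a pose let the fingers close. It gives the time, the measured TCP pose, the force, the opening and the grip force at its end, in the units of the state.
- manip.read_state(): the state, without advancing time (a new reading comes with each control period).
- manip.read_camera(name): name is "scene" or "side" or "wrist"; returns the picture (480x640x3 uint8, red, green, blue); there is no depth.
- manip.camera_params(name): a dict with "fx", "fy", "cx", "cy" (pixels), "k1" (the pictures are not rectified: a ray, as slopes to the right and down, at radius r is drawn at 1 + k1 r^2 times it, then the intrinsics apply), "xyz" and "attitude" of the camera in the world. Camera axes: x right, y up, looking along -z (the intrinsics and any distortion apply to the point x, -y, -z); pixel columns grow to the right and rows downward; lengths in mm; the calibration is good to about 2 mm. A picture is of the moment at which its call begins: read the wrist's pose just before it. camera_params takes no time and is no camera call; for the wrist camera it gives the pose at the moment of the call.
- manip.sign_off(): hands the job in; it is judged then, once.
Trained networks look in the newest picture that a camera, given by its name, has taken for a name from the list of things; names that differ only in an ending like _2 or _b are one class to them, and where a whole thing is asked for, a point or a joint stands for the part that bears it (a point fixed in the world has none). Each returns a list of dicts, best first, with "p" (0 to 1); they miss things now and then, are a little off and sometimes report something else, mostly with a low value. They report only what shows in the picture. A call takes as long as a camera call. They do not tell look-alikes from the thing itself.
- manip.search_frame(label, camera): "position" ([x, y, z] in mm, in world coordinates, good to about 4 mm: the middle of the surface that is visible of it).
The state is a dict: "time_s": time; "qpos": joint angles; "qvel": joint speeds; "joint_torque": joint torques, N m; "eef_pos": TCP position; "eef_rot": TCP orientation; "contact_force": force on the tool from outside, world axes, zero at the start; "ft_torque": the same for the moment, N m; "finger_gap": finger opening in mm; "grasp_force": force on a finger pad.
Only numpy, scipy, OpenCV 4.12 (cv2) and the standard library are available. Lean on these libraries where they do the work, as an engineer would, in place of code of your own. Each camera call takes 0.05 s, during which the arm holds its last target. There are 200 camera calls.

TASK

Put the silver hub on the jig, flange down over the steel spigot and fully home on the white plate, then put the blue end cap on top of it, flange down over the same spigot and fully home on the hub. Lower each one all the way down rather than dropping it. Leave the brass end cap where it is.

Things in the scene. Friction and masses are not known exactly. Their poses are not given: they have to be found in the camera images.
- jig_seat (a point): Fixed assembly jig: a white square plate, 120 x 120 x 16 mm, lying on the bench, with an upright steel spigot in its middle, 24 mm in diameter and 82 mm tall above the plate; its top 18 mm taper to 8 mm. This point is on the spigot's axis at the plate's top face, 16 mm above the bench; z up. The spigot's tip is 82 mm above this point.
- hub_grip (a point): Loose silver (aluminium) flanged hub, 0.2 to 0.33 kg: round flange 72 mm across, 6 mm thick, at the bottom, plain round neck 44 mm across above it, 54 mm tall in all, with a 32 mm bore right through, open at the top. Stands flange down. Point: on its axis (z, up), half-way up the neck, 30 mm above its underside. Seated on the jig, this point is 30 mm above jig_seat.
- blue_cap_grip (a point): Loose blue flanged end cap, 0.2 to 0.33 kg: round flange 72 mm across, 6 mm thick, at the bottom, plain round neck 44 mm across above it, 54 mm tall in all, closed at the top, with a 32 mm bore 42 mm deep from below. Stands flange down. Point: on its axis (z, up), half-way up the neck, 30 mm above its underside. Seated on the hub on the jig, this point is 84 mm above jig_seat.
- brass_cap_grip (a point): Loose brass-coloured flanged end cap, the same shape and size as the blue one; not wanted, to be left where it stands on the bench. Point: on its axis (z, up), half-way up the neck, 30 mm above its underside.
Things that resemble listed ones, but are neither listed nor needed, are in the scene too. What is shaped like the part that bears hub_grip but pink or red is not meant. Of the things that look like the part that bears blue_cap_grip, the smaller one is meant.

How it is judged:
By the outcome, as a careful person would: the job done as asked, in the order asked, and still so for the second after the job is handed in, with the robot touching nothing.
It also fails if it takes over 61 s, if anything falls off the work surface, if the arm or the gripper's body presses on something with over 40 N, if the wrist force passes 120 N, or if a joint passes its speed limit or range.

## Working session

There is one attempt and no reset: what is moved stays moved. The work goes in short steps, Python scripts to look and compute and a shell command to move; the robot and the scene stay as the last step left them, time stands still between calls to the robot, and variables do not carry over. Pictures are saved under pics/ and viewed, at most 10 in all, crops included, and the job is handed in when it is done.

```bash
mkdir -p pics; ls; python3 - <<'E'
from cell import manip
import cv2,numpy as np
s=manip.read_state(); print(s['time_s'],s['eef_pos'],s['eef_rot'])
for n in ("scene","side","wrist"):
    print(n,manip.camera_params(n))
ims=[manip.read_camera(n) for n in ("scene","side","wrist")]
for n,i in zip(("scene","side","wrist"),ims): cv2.imwrite(f'pics/{n}0.png',i[...,::-1])
for l in ("jig_seat","hub_grip","blue_cap_grip","brass_cap_grip"):
    for c in ("scene","side"):
        print(l,c,[(round(d['p'],2),np.round(d['position']).tolist()) for d in manip.search_frame(l,c)])
E
```

```text
pics
0.0 [5.49627912e+02 6.01783679e-02 1.92088179e+02] [-4.47950814e-04  7.07111049e-01  7.07102277e-01 -3.66273144e-04]
scene {'fx': 544.5253049501658, 'fy': 544.5253049501658, 'cx': 315.44120123090806, 'cy': 237.79120865924367, 'k1': -0.032896506699727344, 'xyz': array([795.09847173, 486.22481035, 826.61025425]), 'attitude': array([0.28157627, 0.08629342, 0.29259857, 0.90975509])}
side {'fx': 588.308821801139, 'fy': 588.308821801139, 'cx': 323.54317023619825, 'cy': 238.43082203631633, 'k1': -0.15210801307501978, 'xyz': array([353.17174557, 798.44275301, 556.63608442]), 'attitude': array([-0.08866839, -0.04714026,  0.47111682,  0.87633592])}
wrist {'fx': 361.6927623721941, 'fy': 361.6927623721941, 'cx': 318.0686272092068, 'cy': 241.15262394958023, 'k1': -0.05082381605367548, 'xyz': array([549.61286684,  77.49327344, 383.94129907]), 'attitude': array([ 9.89922903e-01, -1.41604009e-01,  9.48105823e-04, -2.25767017e-04])}
jig_seat scene [(0.58, [528.0, -134.0, 15.0])]
jig_seat side [(0.93, [516.0, -132.0, 16.0])]
hub_grip scene [(0.68, [480.0, 70.0, 20.0]), (0.61, [361.0, 95.0, 21.0]), (0.61, [361.0, -19.0, 20.0])]
hub_grip side [(0.73, [349.0, 111.0, 22.0]), (0.64, [356.0, -16.0, 25.0]), (0.59, [469.0, 78.0, 24.0])]
blue_cap_grip scene [(0.96, [614.0, 273.0, 34.0]), (0.84, [632.0, 131.0, 22.0])]
blue_cap_grip side [(0.93, [594.0, 279.0, 36.0]), (0.58, [625.0, 131.0, 22.0]), (0.19, [472.0, 79.0, 24.0])]
brass_cap_grip scene [(0.58, [438.0, 283.0, 28.0])]
brass_cap_grip side [(0.64, [426.0, 291.0, 21.0])]
```

View pics/scene0.png

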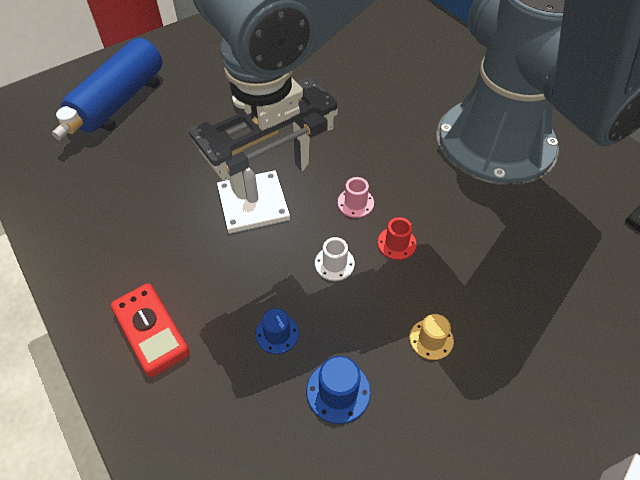

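View pics/side0.png

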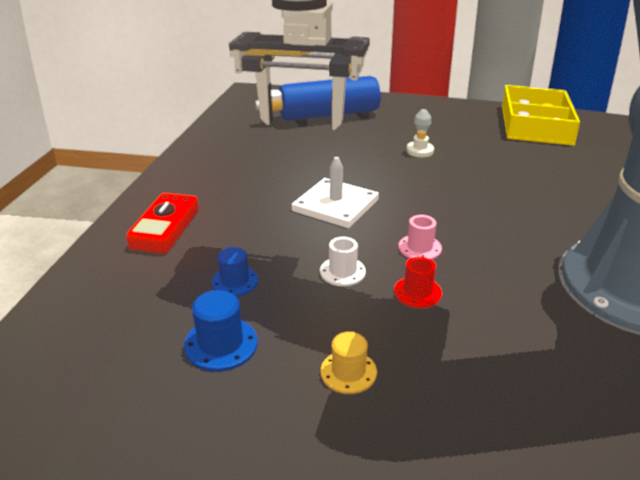

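View pics/wrist0.png

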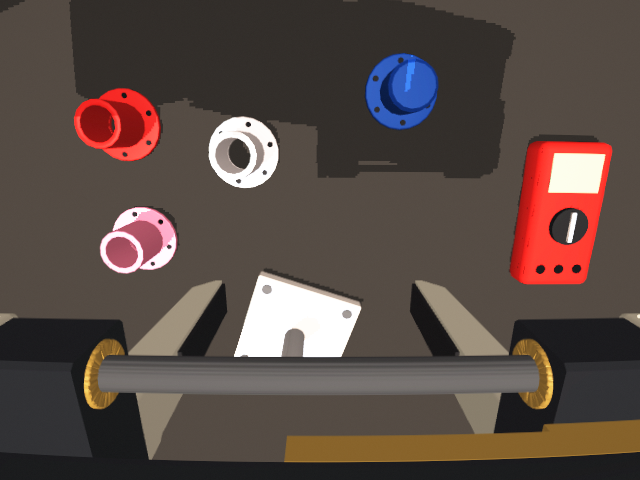

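Scene image candidates for the hub: silver (335,260), pink (356,198) and red (398,240). I choose silver. Candidates for the blue cap: small dark (277,330) and large (338,388). I choose the small one. The brass cap is at (432,337), and the jig plate is at (253,202) with its spigot tip at (337,158) in the side view. Next I fit the known shapes' silhouettes across the views.

```bash
cat > h.py <<'E'
import numpy as np,cv2
from scipy.optimize import least_squares
from scipy.spatial.transform import Rotation as R
def proj(P,c):
    q=c['attitude']; M=R.from_quat([q[1],q[2],q[3],q[0]]).as_matrix()
    p=(np.atleast_2d(P)-c['xyz'])@M
    a=np.c_[p[:,0]/-p[:,2],-p[:,1]/-p[:,2]]
    a=a*(1+c['k1']*(a**2).sum(1,keepdims=True))
    return a*[c['fx'],c['fy']]+[c['cx'],c['cy']]
t=np.linspace(0,2*np.pi,120)
ring=lambda r,z:np.c_[r*np.cos(t),r*np.sin(t),0*t+z]
PART=np.vstack([ring(36,0),ring(36,6),ring(22,6),ring(22,54)])   # origin: underside
def mask(im,col):
    h,s,v=cv2.split(cv2.cvtColor(im,cv2.COLOR_RGB2HSV))
    m={'blue':(h>105)&(h<130)&(s>120)&(v>35),'white':(s<45)&(v>110)}[col]
    return m.astype(np.uint8)
def box(im,col,seed):
    n,l,st,_=cv2.connectedComponentsWithStats(cv2.morphologyEx(mask(im,col),cv2.MORPH_CLOSE,np.ones((3,3))))
    ys,xs=np.nonzero(l); i=np.argmin((xs-seed[0])**2+(ys-seed[1])**2)
    x,y,w,hh,a=st[l[ys[i],xs[i]]]
    return np.array([x-.0,y-.0,x+w-1,y+hh-1])
def fit(boxes,cams,x0,k=1.):
    def f(p):
        r=[]
        for b,c in zip(boxes,cams):
            u=proj(PART*k+p,c); r+=list(np.r_[u.min(0),u.max(0)]-b)
        return np.array(r)
    s=least_squares(f,x0); return s.x,s.fun.reshape(-1,4)
def tri(pix,cams,x0):
    s=least_squares(lambda p:np.concatenate([proj(p,c)[0]-q for q,c in zip(pix,cams)]),x0); return s.x,s.fun
E
cat > m.py <<'E'
from h import *; from cell import manip
N=("scene","side","wrist"); C=[manip.camera_params(n) for n in N]
I=[cv2.imread(f'pics/{n}0.png')[...,::-1].copy() for n in N]
np.set_printoptions(precision=1,suppress=True)
for nm,col,sd,x0 in (('hub','white',[(330,272),(343,275),(262,165)],[475,75,0]),('blue','blue',[(277,335),(235,275),(395,100)],[628,131,0])):
    B=[box(i,col,s) for i,s in zip(I,sd)]; print(nm,B)
    for S in ([0,1],[0,2],[1,2],[0,1,2]):
        p,r=fit([B[i] for i in S],[C[i] for i in S],x0); print(S,p,np.abs(r).max())
# jig: top-face outline boxes
for i,s in zip(I[:2],[(240,220),(310,200)]): print('jig',box(i,'white',s))
a=I[0][150:240,205:305]; b=I[1][145:235,285:385]
cv2.imwrite('pics/jig.png',cv2.resize(np.hstack([a,b]),None,fx=4,fy=4,interpolation=2)[...,::-1])
E
python3 m.py
```

```text
hub [array([315., 237., 354., 280.]), array([291., 156., 390., 286.]), array([208., 116., 278., 188.])]
[0, 1] [485.   98.1  84.9] 42.84641652404571
[0, 2] [472.   60.9  -1.7] 0.9084516731954295
[1, 2] [484.5  62.6  64.7] 43.116320390164475
[0, 1, 2] [484.1  65.6  55.5] 49.39529317928279
blue [array([256., 308., 298., 353.]), array([184., 247., 257., 371.]), array([365.,  53., 438., 129.])]
[0, 1] [638.2 126.  -49.6] 48.016769480111975
[0, 2] [631.4 120.   -2.5] 1.6256554117818496
[1, 2] [649.2 131.1 -67.1] 38.43417462143475
[0, 1, 2] [640.2 126.2 -47. ] 49.39898950913374
jig [199. 149. 289. 233.]
jig [291. 156. 390. 286.]
```

View pics/jig.png

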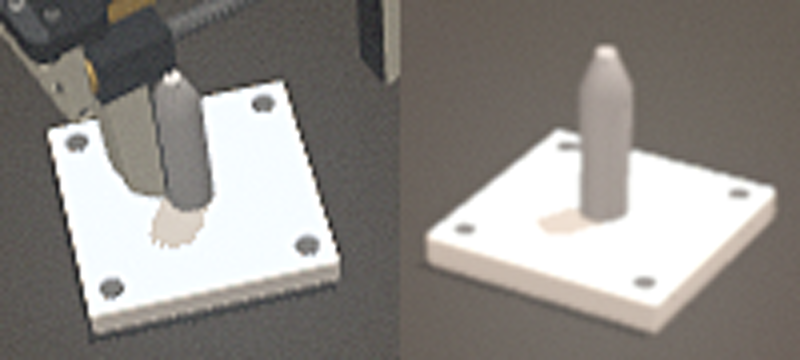

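Crop shows jig plate corners and spigot tip clearly in both views: tip at scene (248,168) and side (336,157). I fit the jig pose and fix the side segmentation.

```bash
sed -i "s/def mask(im,col):/def mask(im,col,th=110,sm=120):/; s/(s>120)/(s>sm)/; s/(v>110)/(v>th)/" h.py
sed -i "s/def box(im,col,seed):/def box(im,col,seed,**k):/; s/cv2.morphologyEx(mask(im,col),cv2.MORPH_CLOSE,np.ones((3,3)))/mask(im,col,**k)/" h.py
cat > m2.py <<'E'
from h import *; from cell import manip
N=("scene","side","wrist"); C=[manip.camera_params(n) for n in N]
I=[cv2.imread(f'pics/{n}0.png')[...,::-1].copy() for n in N]
np.set_printoptions(precision=1,suppress=True)
hs=cv2.cvtColor(I[1],cv2.COLOR_RGB2HSV)
print('col',hs[290:320:6,235],hs[262,300:330:3].tolist())
for nm,col,sd,x0 in (('hub','white',[(330,272),(343,275),(262,165)],[475,75,0]),('blue','blue',[(277,335),(235,275),(395,100)],[628,131,0])):
    B=[]
    for j,(i,s) in enumerate(zip(I,sd)):
        if j==1: # crop the side view round the part
            m=np.zeros_like(i); x,y=int(s[0]),int(s[1]); m[y-45:y+(17 if nm=='blue' else 25),x-33:x+33]=i[y-45:y+(17 if nm=='blue' else 25),x-33:x+33]; i=m
        B.append(box(i,col,s,**({'th':140} if j==1 else {})))
    print(nm,B)
    for S in ([0,1],[0,2],[1,2],[0,1,2]):
        p,r=fit([B[i] for i in S],[C[i] for i in S],x0); print(S,p,np.abs(r).max())
cs=np.array([[216.9,182.4],[276.1,170.4],[289.9,215.4],[228.6,229.4]]); cd=np.array([[324.9,177.4],[378.6,191.9],[349.1,221.9],[291.9,203.6]])
print('tip',tri([[248.1,168.1],[336.1,156.6]],C[:2],[520,-130,98]))
best=None
for k in range(4):
    d=np.roll(cd,k,0)
    P=[tri([a,b],C[:2],[520,-130,16]) for a,b in zip(cs,d)]
    e=sum((x[1]**2).sum() for x in P)
    if best is None or e<best[0]: best=(e,P)
P=np.array([x[0] for x in best[1]]); print('corners',P,'mean',P.mean(0),'sides',np.linalg.norm(P-np.roll(P,1,0),axis=1),'err',best[0])
E
python3 m2.py
```

```text
col [[110 203 148]
 [108 211 172]
 [107 225 197]
 [107 226 191]
 [109 204 125]] [[12, 37, 103], [15, 39, 104], [13, 38, 106], [13, 38, 106], [14, 41, 106], [15, 39, 105], [15, 34, 105], [11, 34, 106], [25, 12, 235], [0, 0, 255]]
hub [array([315., 237., 354., 280.]), array([319., 236., 365., 285.]), array([208., 116., 278., 188.])]
[0, 1] [473.   62.    0.8] 0.8802304536981183
[0, 2] [472.   60.9  -1.7] 0.9084516731954295
[1, 2] [472.7  61.1   0.2] 0.7632863732434885
[0, 1, 2] [472.6  61.1   0. ] 0.857239694655334
blue [array([256., 308., 298., 353.]), array([207., 247., 257., 291.]), array([365.,  53., 438., 129.])]
[0, 1] [632.9 123.5   5.2] 3.9770414713776745
[0, 2] [631.4 120.   -2.5] 1.6256554117818496
[1, 2] [632.2 119.6   0.8] 4.563278626064857
[0, 1, 2] [631.9 119.9   0.6] 4.813271462902321
tip (array([ 521.4, -142.1,  100.5]), array([-0.1,  0.2,  0.1, -0.1]))
corners [[ 558.2 -219.9   14.2]
 [ 445.8 -177.8   16.9]
 [ 483.7  -68.2   12.5]
 [ 596.  -103.1   16.2]] mean [ 520.9 -142.3   15. ] sides [122.8 120.  116.  117.7] err 0.6857806930559125
```

Hub axis is at (472.6, 61.1) with its underside at z=0, and the views agree to 1 mm. The jig is at (521, -142), plate top ≈15–16, tip ≈100 (expected 98). Reach is fine. I move above the hub and check it in a close crop.

```bash
python3 -m creep '[[93,0.2,-0.25,0.27,0],[93,0.407,-0.513,0.547,0],[93,0.407,-0.513,0.547,0],[93,0.407,-0.513,0.547,0],[93,0.407,-0.513,0.547,0],[93,0.407,-0.513,0.547,0]]' 30
python3 - <<'E'
from h import *; from cell import manip
np.set_printoptions(precision=1,suppress=True)
s=manip.read_state(); c=manip.camera_params('wrist'); im=manip.read_camera('wrist')
print(s['eef_pos'],s['contact_force'],proj([472.6,61.1,54],c),proj([472.6,61.1,0],c),proj(s['eef_pos'],c))
cv2.imwrite('pics/w1.png',im[...,::-1])
# blue from this place
try:
    pb=proj([632,120,6],c)[0]; print('blue px',pb); B=box(im,'blue',pb); print(B)
except Exception as e: print(e)
print(manip.read_state()['time_s'])
E
```

```text
time_s: 1.3
eef_pos: [474.0, 60.6, 111.2]
eef_rot: [0.0, 0.707, 0.707, 0.0]
contact_force: [0.1, -0.1, -0.7]
finger_gap: 93.0
grasp_force: 0.0
[474.   60.6 111.2] [ 0.1 -0.1 -0.7] [[316.7 246.8]] [[316.9 228.4]] [[318.8 277.3]]
blue px [511.8 160.2]
[465. 114. 572. 203.]
1.35
```

View pics/w1.png

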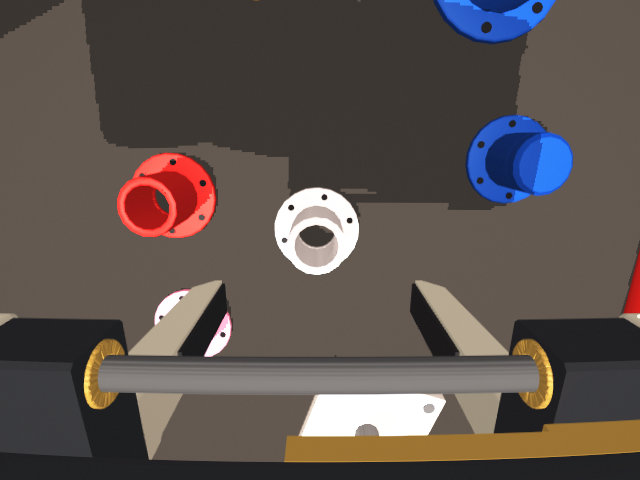

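The crop shows the silver hub, open-bored, at (316,245), exactly where predicted. The red (165,195) and pink (195,320) look-alikes are clear of the fingers. Next I descend and grip.

```bash
python3 -m creep '[[93,0,0,0.3,0],[93,0,0,0.55,0],[93,0,0,0.65,0],[93,0,0,0.65,0],[93,0,0,0.65,0],[40,0,0,0.65,0],[40,0,0,0.65,0],[40,0,0,0.65,0],[40,0,0,0.65,0],[40,0,0,0.65,0],[40,0,0,0.65,0]]' 30
python3 - <<'E'
from h import *; from cell import manip
np.set_printoptions(precision=1,suppress=True)
C=[manip.camera_params(n) for n in("scene","side")]+[dict(manip.camera_params('wrist'),xyz=np.array(x),attitude=a) for x,a in (([549.61,77.49,383.94],manip.camera_params('wrist')['attitude']),([474-.02,60.6+77.43,111.2+191.85],manip.camera_params('wrist')['attitude']))]
B=[np.array(b,float) for b in ([256,308,298,353],[211,247,257,291],[365,53,438,129],[465,114,572,203])]
for S in ([0,2],[0,3],[2,3],[0,2,3],[0,1,2,3]):
    p,r=fit([B[i] for i in S],[C[i] for i in S],[630,120,0]);print(S,p); print(r)
E
```

```text
time_s: 2.72
eef_pos: [472.9, 61.1, 13.0]
eef_rot: [-0.0, 0.707, 0.707, -0.0]
contact_force: [0.0, -0.1, 1.1]
finger_gap: 42.9
grasp_force: 30.0
[0, 2] [631.2 120.   -2.8]
[[-1.2 -0.8  0.5  1.6]
 [-1.2 -0.4  0.4  0.6]]
[0, 3] [631.1 120.   -3.6]
[[-1.1 -0.6  0.5  1.8]
 [-2.   0.4  1.2 -0. ]]
[2, 3] [632.7 120.2  -6.5]
[[-0.1  0.2  0.8  0.5]
 [-1.5  0.3  0.7 -0.9]]
[0, 2, 3] [631.5 120.   -4.1]
[[-1.2 -0.3  0.3  2.1]
 [-1.  -0.2  0.3  0.6]
 [-1.8  0.3  1.3 -0.2]]
[0, 1, 2, 3] [630.9 119.7  -1.6]
[[-1.2 -1.4  0.5  1.1]
 [ 0.6 -1.5  1.4  6. ]
 [-1.3 -0.4  0.5  0.8]
 [-1.4  0.5  2.7  0.7]]
```

Gripped (30 N). Lift and carry.

```bash
python3 -m creep '[[40,0,0,-0.2,0],[40,0,0,-0.5,0],[40,0,0,-0.8,0],[40,-0.2,0.05,-0.9,0],[40,-0.5,0.15,-0.9,0],[40,-0.8,0.3,-0.9,0],[40,-1,0.32,-0.9,0],[40,-1,0.32,-0.9,0],[40,-1,0.32,-0.9,0]]'
python3 -m creep '[[40,-0.2,0,0,0],[40,-0.356,0,0,0],[40,-0.356,0,0,0],[40,-0.356,0,0,0],[40,-0.356,0,0,0],[40,-0.356,0,0,0]]'
cat > look.py <<'E'
import sys; from h import *; from cell import manip
k=sys.argv[1]; s=manip.read_state(); print(s['time_s'],s['eef_pos'],s['finger_gap'],s['contact_force'])
I=[manip.read_camera(n) for n in("scene","side")]
out=[]
for im,n in zip(I,("scene","side")):
    cv2.imwrite(f'pics/{n}{k}.png',im[...,::-1])
    u=proj(np.array(s['eef_pos'])-[0,0,20],manip.camera_params(n))[0].astype(int)
    x,y=max(0,u[0]-50),max(0,u[1]-70); print(n,'crop origin',x,y)
    out.append(cv2.resize(im[y:y+150,x:x+100],None,fx=4,fy=4,interpolation=2))
cv2.imwrite(f'pics/crop{k}.png',np.hstack(out)[...,::-1])
E
python3 look.py 2
```

```text
time_s: 3.85
eef_pos: [520.6, -88.4, 147.7]
eef_rot: [-0.001, 0.707, 0.707, -0.0]
contact_force: [-0.6, -0.1, -2.5]
finger_gap: 43.2
grasp_force: 30.0
time_s: 4.6
eef_pos: [521.1, -141.7, 148.1]
eef_rot: [-0.0, 0.707, 0.707, 0.0]
contact_force: [-0.6, -0.3, -3.5]
finger_gap: 43.1
grasp_force: 30.0
4.6 [ 521.06423326 -141.72790732  148.11352287] 43.131803242211355 [-0.56347596 -0.25487381 -3.50219963]
scene crop origin 196 87
side crop origin 286 72
```

View pics/crop2.png

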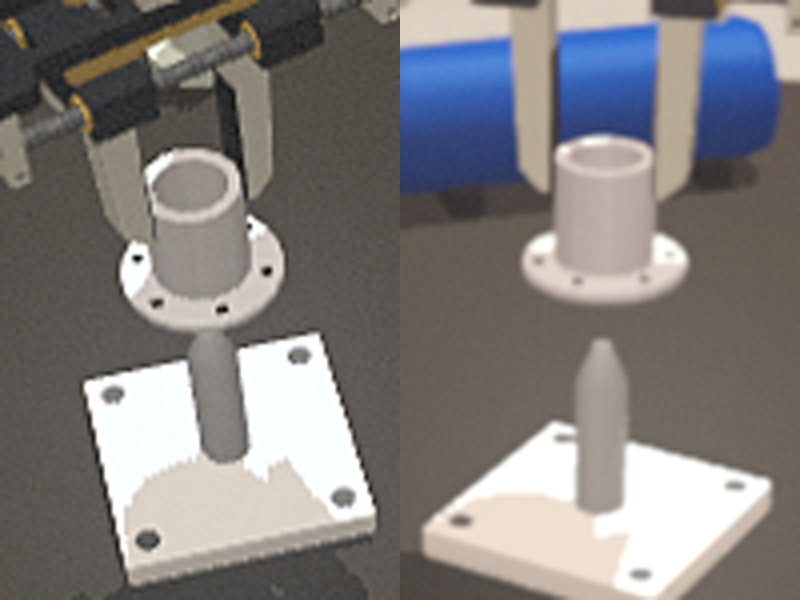

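Crop 2 shows the hub held above the jig: flange in scene 119–285, in side 522–689, spigot right below. I check it numerically against the same cameras.

```bash
python3 - <<'E'
from h import *; from cell import manip
np.set_printoptions(precision=1,suppress=True)
C=[manip.camera_params(n) for n in("scene","side")]
B=[np.array([119,149,285,332])/4-.4+np.array([196,87,196,87]),np.array([522-400,135,689-400,303])/4-.4+np.array([286,72,286,72])]
print(fit(B,C,[521,-142,135]))
# spigot: foot centre line & tip
print('tip/foot expected', [ (proj([521.2,-142.2,z],c)) for c in C for z in (16,98)])
print('side spigot mid px', (np.array([601,602-1])-400)/4-.4+286, 'scene foot', 224/4-.4+196)
E
```

```text
(array([ 520.7, -141.8,  134.7]), array([[ 0. , -0.7,  0. ,  0.4],
       [ 0.2,  0.1, -0.4,  0.2]]))
tip/foot expected [array([[252.8, 198.1]]), array([[248.3, 169.1]]), array([[335.8, 197.6]]), array([[336.3, 157.7]])]
side spigot mid px [335.9 335.9] scene foot 251.6
```

Hub (520.7,-141.8) lines up with the spigot (521.2,-142.2) to under 1 mm. Lowering.

```bash
python3 -m creep '[[40,0,0,0.1,0],[40,0,0,0.2,0],[40,0,0,0.28,0],[40,0,0,0.36,0],[40,0,0,0.44,0],[40,0,0,0.52,0],[40,0,0,0.6,0],[40,0,0,0.67,0],[40,0,0,0.73,0],[40,0,0,0.75,0],[40,0,0,0.76,0],[40,0,0,0.77,0],[40,0,0,0.77,0]]'
python3 -m creep '[[40,0,0,0.005,0],[40,0,0,0.01,0],[40,0,0,0.015,0],[40,0,0,0.02,0],[40,0,0,0.02,0]]'
```

```text
time_s: 6.32
eef_pos: [521.1, -142.4, 32.7]
eef_rot: [0.0, 0.707, 0.707, 0.0]
contact_force: [0.2, 0.7, -2.4]
finger_gap: 42.9
grasp_force: 30.0
time_s: 6.95
eef_pos: [521.0, -142.3, 29.5]
eef_rot: [-0.0, 0.707, 0.707, -0.0]
contact_force: [-0.6, 0.2, -2.8]
finger_gap: 43.3
grasp_force: 30.0
```

```bash
python3 -m creep '[[40,0,0,0.003,0],[40,0,0,0.006,0],[40,0,0,0.006,0]]'; python3 -m creep '[[40,0,0,0.003,0],[40,0,0,0.006,0],[40,0,0,0.006,0]]'
```

```text
time_s: 7.32
eef_pos: [521.1, -142.3, 29.1]
eef_rot: [0.0, 0.707, 0.707, 0.0]
contact_force: [-2.7, 0.5, 3.5]
finger_gap: 42.5
grasp_force: 30.0
time_s: 7.7
eef_pos: [521.1, -142.4, 29.0]
eef_rot: [0.0, 0.707, 0.707, 0.0]
contact_force: [-7.2, 2.2, 16.8]
finger_gap: 43.1
grasp_force: 30.0
```

Contact came at TCP z=29.0 = 13+16, with 17 N downwards, so the hub is home. Release, lift, and go over the blue cap.

```bash
python3 -m creep '[[93,0,0,-0.008,0],[93,0,0,-0.008,0],[93,0,0,-0.008,0],[93,0,0,-0.008,0],[93,0,0,-0.008,0],[93,0,0,-0.2,0],[93,0,0,-0.5,0],[93,0,0,-0.8,0],[93,0.2,0.1,-0.88,0],[93,0.5,0.3,-0.88,0],[93,0.9,0.5,-0.88,0],[93,0.949,0.737,-0.88,0],[93,0.949,0.737,-0.88,0],[93,0.949,0.737,-0.88,0]]'
python3 -m creep '[[93,0.3,0,0.1,0],[93,0.6,0,0.2,0],[93,0.8,0,0.3,0],[93,0.8,0,0.3,0],[93,0.8,0,0.3,0],[93,0.8,0,0.3,0]]'
python3 - <<'E'
from h import *; from cell import manip
np.set_printoptions(precision=1,suppress=True)
s=manip.read_state(); c=manip.camera_params('wrist'); im=manip.read_camera('wrist'); I=[manip.read_camera(n) for n in('scene','side')]
B=box(im,'blue',proj([631.5,120,6],c)[0]); print(s['time_s'],s['eef_pos'],B)
u=proj(PART+[631.5,120,0],c); print(u.min(0),u.max(0))
print(fit([B],[c],[631,120,0]))
cs=[manip.camera_params(n) for n in('scene','side')]
u=[proj([521,-142,60],k)[0].astype(int) for k in cs]
cv2.imwrite('pics/c3.png',np.hstack([cv2.resize(i[a[1]-60:a[1]+50,a[0]-50:a[0]+50],None,fx=3,fy=3) for i,a in zip(I,u)]+[cv2.resize(im[120:450,220:420],(200,330))])[...,::-1])
E
```

```text
time_s: 9.45
eef_pos: [630.8, -0.3, 159.4]
eef_rot: [-0.0, 0.707, 0.707, -0.0]
contact_force: [-0.2, 0.5, 0.2]
finger_gap: 93.3
grasp_force: 0.0
time_s: 10.2
eef_pos: [631.9, 118.7, 115.6]
eef_rot: [0.0, 0.708, 0.707, 0.0]
contact_force: [0.4, -0.5, -0.4]
finger_gap: 92.7
grasp_force: 0.0
10.2 [631.9 118.7 115.6] [276. 186. 358. 270.]
[276.2 184.9] [360.  272.1]
(array([630.5, 118.2,  -8.7]), array([[ 0.3, -0.3, -0.3,  0.2]]))
```

View pics/c3.png

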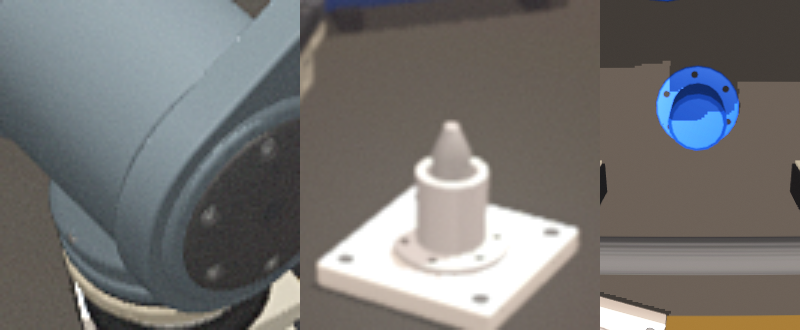

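The side crop shows the hub seated flat with the spigot through it. The wrist view shows the small blue cap, closed top, within 1 mm of the prediction. Descend and grip.

```bash
python3 -m creep '[[93,0,0,0.3,0],[93,0,0,0.55,0],[93,0,0,0.67,0],[93,0,0,0.678,0],[93,0,0,0.678,0],[40,0,0,0.678,0],[40,0,0,0.678,0],[40,0,0,0.678,0],[40,0,0,0.678,0],[40,0,0,0.678,0],[40,0,0,0.678,0]]' 30
python3 -m creep '[[40,0,0,-0.2,0],[40,0,0,-0.5,0],[40,0,0,-0.8,0],[40,-0.2,-0.1,-0.95,0],[40,-0.5,-0.3,-0.95,0],[40,-0.8,-0.5,-0.95,0],[40,-0.949,-0.737,-0.95,0],[40,-0.949,-0.737,-0.95,0],[40,-0.949,-0.737,-0.95,0]]'
python3 -m creep '[[40,-0.25,0,0,0],[40,-0.5,0,0,0],[40,-0.8,0,0,0],[40,-0.8,0,0,0],[40,-0.8,0,0,0],[40,-0.8,0,0,0],[40,-0.8,0,0,0]]'
python3 look.py 4
```

```text
time_s: 11.72
eef_pos: [631.5, 120.0, 13.0]
eef_rot: [-0.0, 0.707, 0.707, -0.0]
contact_force: [-0.1, 0.7, 0.2]
finger_gap: 42.9
grasp_force: 30.0
time_s: 12.85
eef_pos: [521.5, -22.2, 155.7]
eef_rot: [0.0, 0.707, 0.707, 0.0]
contact_force: [0.4, 0.8, -3.0]
finger_gap: 43.2
grasp_force: 30.0
time_s: 13.72
eef_pos: [521.2, -141.5, 155.6]
eef_rot: [-0.0, 0.707, 0.708, 0.0]
contact_force: [0.4, 0.1, -3.0]
finger_gap: 42.9
grasp_force: 30.0
13.725 [ 521.21347876 -141.52067769  155.59519466] 42.91012666494321 [ 0.35500764  0.13551024 -3.03272598]
scene crop origin 196 84
side crop origin 286 68
```

View pics/crop4.png

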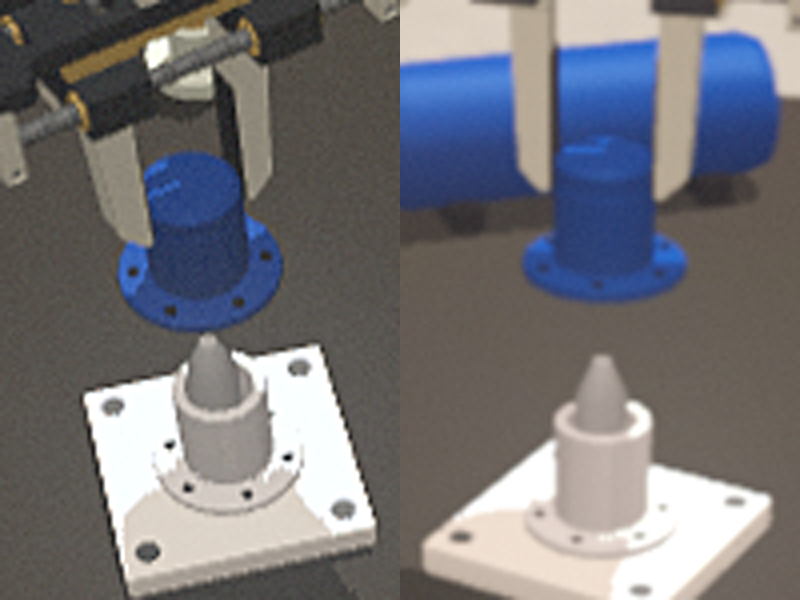

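Crop 4 shows the cap held level over the hub: flange in scene 119–283, in side 522–687. Numeric check of the alignment:

```bash
python3 - <<'E'
from h import *; from cell import manip
np.set_printoptions(precision=1,suppress=True)
C=[manip.camera_params(n) for n in("scene","side")]
B=[np.array([119,152,283,328])/4-.4+np.array([196,84,196,84]),np.array([122,135,287,300])/4-.4+np.array([286,68,286,68])]
print(fit(B,C,[521,-142,143]))
E
```

```text
(array([ 520.9, -140.9,  143. ]), array([[-0.5, -1.8,  0.3,  1.5],
       [-0. , -0.3,  0. ,  0.7]]))
```

Cap (520.9,-140.9) against spigot (521.2,-142.2) is within the 4 mm clearance. I nudge it 0.7 mm and lower.

```bash
python3 -m creep '[[40,-0.005,0,0.05,0],[40,-0.005,0,0.12,0],[40,-0.005,0,0.19,0],[40,-0.005,0,0.26,0],[40,-0.005,0,0.32,0],[40,-0.005,0,0.38,0],[40,-0.005,0,0.42,0],[40,-0.005,0,0.45,0],[40,-0.005,0,0.465,0],[40,-0.005,0,0.472,0],[40,-0.005,0,0.478,0],[40,-0.005,0,0.478,0]]'
python3 -m creep '[[40,0,0,0.003,0],[40,0,0,0.006,0],[40,0,0,0.009,0],[40,0,0,0.009,0]]'
```

```text
time_s: 15.32
eef_pos: [521.1, -143.1, 84.0]
eef_rot: [0.0, 0.707, 0.707, 0.0]
contact_force: [0.4, 0.1, -2.9]
finger_gap: 42.8
grasp_force: 30.0
time_s: 15.82
eef_pos: [521.2, -143.4, 83.0]
eef_rot: [0.0, 0.707, 0.707, -0.0]
contact_force: [-2.1, -2.2, 5.9]
finger_gap: 43.3
grasp_force: 30.0
```

Contact at z=83.0, as expected (29+54). A slight press to confirm, then release and lift clear.

```bash
python3 -m creep '[[40,0,0,0.003,0],[40,0,0,0.005,0],[40,0,0,0.005,0]]'
python3 -m creep '[[93,0,0,-0.008,0],[93,0,0,-0.008,0],[93,0,0,-0.008,0],[93,0,0,-0.008,0],[93,0,0,-0.008,0],[93,0,0,-0.2,0],[93,0,0,-0.5,0],[93,0,0,-0.8,0],[93,0,0,-0.8,0],[93,0,0,-0.8,0]]'
python3 - <<'E'
from h import *; from cell import manip
s=manip.read_state(); print(s['time_s'],s['eef_pos'],s['contact_force'])
o=[]
for n in('scene','side'):
    i=manip.read_camera(n); a=proj([521,-142,60],manip.camera_params(n))[0].astype(int); print(n,a)
    o.append(cv2.resize(i[a[1]-75:a[1]+55,a[0]-50:a[0]+50],None,fx=4,fy=4,interpolation=2))
    print([np.round(proj([521,-142.5,z],manip.camera_params(n))[0]-a+[50,75],1)*4 for z in (16,70,124)])
cv2.imwrite('pics/c5.png',np.hstack(o)[...,::-1])
E
```

```text
time_s: 16.2
eef_pos: [521.3, -143.6, 82.9]
eef_rot: [0.001, 0.707, 0.707, -0.0]
contact_force: [-5.4, -1.8, 13.6]
finger_gap: 43.0
grasp_force: 30.0
time_s: 17.45
eef_pos: [520.7, -142.9, 201.0]
eef_rot: [-0.0, 0.707, 0.707, -0.0]
contact_force: [-0.2, 0.3, -0.1]
finger_gap: 93.0
grasp_force: 0.0
17.45 [ 520.65164349 -142.92450887  201.04894129] [-0.23183615  0.28071497 -0.13740837]
scene [250 183]
[array([211.2, 360. ]), array([199.6, 285.2]), array([186.8, 204. ])]
side [336 176]
[array([199.6, 386.4]), array([201.2, 282.4]), array([202.8, 173.6])]
```

View pics/c5.png

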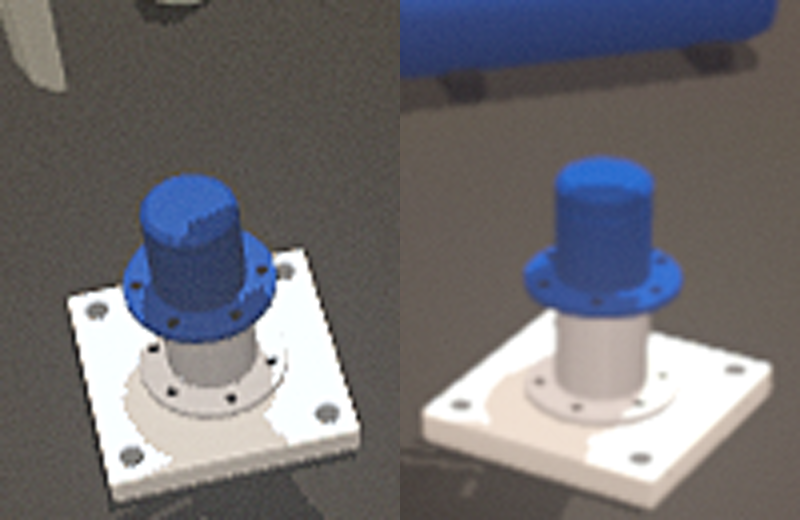

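The picture shows the blue cap level on the hub, its top at about (190,205) in the scene half and (603,175) in the side half as predicted, and the gripper is clear.

```bash
python3 -c "
from cell import manip
print(manip.sign_off())"
```

```text
the job is handed in; nothing more can be done
None
```

The silver hub is fully home on the jig plate and the blue end cap is fully home on the hub; each was lowered to contact before release. The brass cap was not touched, and I handed the job in at about 17.5 s.

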